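Balanced crosswise swatch tower

ROBOT

A 6-joint arm with a two-finger parallel gripper is mounted at the origin on the work surface. World frame = base frame: x ahead of the robot, y to its left, z up, the work surface at z = 0. Lengths are in m, angles in rad, forces in N, time in s.
With the tool pointing down it reaches from about 0.35 to 0.85 m from the base axis. Payload 8.1 kg.
Tool frame: the origin (TCP) lies on the centre line of the jaws, within the pads' length; the fingertips stand robot.tips_ahead ahead of it and the grasp point (between the pads) lies 6 mm ahead of it (robot.tips_ahead is the distance from the TCP to the fingertips, in m); z points along the fingers, y is the line along which they close (so a half turn about z gives the same grasp; the last joint's range is limited). The gripper opens to 93 mm and grips with 3 to 60 N. Pads are 15 mm wide; open, the fingers measure 128 mm over their backs; the gripper's body (75 mm by 188 mm) begins 65 mm behind the grasp point.
Start: joints at [1.184, 0.13, 1.488, -0, 1.523, -0.085], TCP at [0.178, 0.573, 0.244] pointing down, gripper open.
Joint ranges: [-2.96, 2.96], [-0.89, 2.26], [0.02, 2.5], [-1.34, 4.48], [0, 2.73], [-2.66, 2.66]. Speed limits (rad/s): [2.39, 2.39, 2.79, 3.14, 3.14, 3.14].

INTERFACE

Orientations are given as a rotation vector (axis times angle).
In Python, from plant import robot gives the robot as it stands.
- The arm moves only by the tool apply_moves, never from a script. Its arguments are lists of equal length, an entry for each row: "delta_pos": the shift along the tool's x, y, z in cm, a list of three; "twist": the turn about the tool's z in rad. A call has 1 to 8 rows; each row shifts and turns the commanded pose from where the row before left it, along the tool's axes as they then stand; what a row does not reach is not made up. A row lasts 1/8 s, in which the tool goes at most 62.5 mm and 10.7 degrees, less where a joint would pass 70% of its speed; a pose out of reach is approached as far as the arm can. A call with a gripper value outside its range is refused whole. "gripper" is the finger opening in cm, from 0 to 9.3, set as the call begins (left out, the last holds). The fingers move at their own pace and stop on an object; "squeeze" is the grip in N (left out, the last holds). Time passes only in rows, so rows that do not move let the fingers close. It gives the time, the measured TCP pose, the force, the opening and the grip force at its end, in the units of the state.
- robot.read_state(): the state, without advancing time (a new reading comes with each control period).
- robot.read_camera(name): name is "side" or "top" or "wrist"; returns a dict with "frame" (384x512x3 uint8, red, green, blue), "vertical_fov" (degrees; the focal length in pixels is half the picture's height over the tangent of half this angle, whatever the lens; pixels are square), "cx", "cy" (the principal point, pixels), "k1" (the pictures are not rectified: a ray, as slopes to the right and down, at radius r is drawn at 1 + k1 r^2 times it, then the intrinsics apply), "R" (3x3) and "t" (3): a world point X has camera coordinates R X + t. Camera axes: x right, y down, z forward; pixel columns grow to the right and rows downward; lengths in m; the calibration is good to about 2 mm. A picture is of the moment at which its call begins. There is no depth.
- robot.close_job(): hands the job in; it is judged then, once.
The state is a dict: "t": time; "q": joint angles; "dq": joint speeds; "joint_torque": joint torques, N m; "tool_pos": TCP position; "orientation": TCP orientation; "force": force on the tool from outside, world axes, zero at the start; "wrist_torque": the same for the moment, N m; "opening": finger opening in m; "gripper_force": force on a finger pad.
Only numpy, scipy, OpenCV 4.12 (cv2) and the standard library are available. Lean on these libraries where they do the work, as an engineer would, in place of code of your own. Each camera call takes 0.05 s, during which the arm holds its last target. There are 200 camera calls.

TASK

Build the swatch display on the dark plinth: lay two of the four wooden slats across its narrow ridge, one along each brass line, then the other two crosswise on top of them, running the way the ridge runs, one on either side of its middle with about 25 mm of gap between them. Each slat hides a steel weight somewhere along its length, so feel where it balances and shift it lengthwise until its weight is over the middle, so that all four lie level and stay up by themselves. Leave everything else on the sill where it is.

Things in the scene. Friction and masses are not known exactly. Their poses are not given: they have to be found in the camera images.
- plinth: Fixed dark-wood plinth. Foot board 150 (x) x 110 (y) x 10 mm; on its middle a ridge 96 (x) x 30 (y) mm whose flat top is 44 mm above the sill. Two 3 mm brass lines run across the ridge (along y) at x = +24 and -24 mm. Origin on the sill under the centre, z up.
- slat_a: Plain light-wood slat, 200 x 22 x 24 mm (x along it, y across, z up), flat on the sill; 0.22 to 0.28 kg. Origin at the centre of the wood, 12 mm above its underside. All four look alike. A hidden steel weight, fixed in the wood, puts the balance point on the x axis anywhere up to 49 mm either side of the origin, new for each slat and run; wrist force and moment with it lifted show where.
- slat_b: Same as slat_a, with its own hidden balance point.
- slat_c: Same as slat_a, with its own hidden balance point.
- slat_d: Same as slat_a, with its own hidden balance point.
- buffer: Bystander, to be left alone: grey buffer block, 90 x 28 x 26 mm, on the sill. Origin at the centre of its underside.
- nail_brush: Bystander, to be left alone: wooden nail brush, 85 x 34 x 27 mm, on the sill. Origin at the centre of its underside.
- dish: Bystander, to be left alone: small white bowl, 90 mm across, 28 mm tall, on the sill. Origin at the centre of its underside.
Things that resemble listed ones, but are neither listed nor needed, are in the scene too. Leave any green look-alike of the slat_b alone. Leave any purple look-alike of the slat_c alone.

How it is judged:
By the outcome, as a careful person would: the job done as asked, in the order asked, and still so for the second after the job is handed in, with the robot touching nothing.
It also fails if it takes over 72 s, if anything falls off the work surface, if the arm or the gripper's body presses on something with over 40 N, if the wrist force passes 120 N, or if a joint passes its speed limit or range.

## Working session

There is one attempt and no reset: what is moved stays moved. The work goes in short steps, Python scripts to look and compute and a tool call to move; the robot and the scene stay as the last step left them, time stands still between calls to the robot, and variables do not carry over. Pictures are saved under pics/ and viewed, at most 10 in all, crops included, and the job is handed in when it is done.

Besides the shell and the picture viewer there is one more tool, called after "Request:" by a JSON object that holds its "api" and its "payload". apply_moves: Moves the arm, as the interface text tells. Its arguments: {"type":"object","properties":{"delta_pos":{"type":"array"},"twist":{"type":"array"},"gripper":{"type":"number"},"squeeze":{"type":"number"}},"required":["delta_pos","twist"]}

```bash
ls; mkdir -p pics; cat > h.py <<'E'
import numpy as np, cv2
from plant import robot
def K(c):
    f=c["frame"].shape[0]/2/np.tan(np.radians(c["vertical_fov"])/2)
    return f
def proj(c,X):
    X=np.atleast_2d(X); p=X@np.array(c["R"]).T+np.array(c["t"]); s=p[:,:2]/p[:,2:]
    s=s*(1+c["k1"]*(s**2).sum(1,keepdims=True)); return s*K(c)+[c["cx"],c["cy"]]
def ray(c,uv):
    d=(np.atleast_2d(uv).astype(float)-[c["cx"],c["cy"]])/K(c); s=d.copy()
    for _ in range(20): s=d/(1+c["k1"]*(s**2).sum(1,keepdims=True))
    R=np.array(c["R"]); return -R.T@np.array(c["t"]), np.c_[s,np.ones(len(s))]@R
def onz(c,uv,z):
    o,d=ray(c,uv); return o+d*((z-o[2])/d[:,2])[:,None]
def grab(n,fn=None):
    c=robot.read_camera(n)
    if fn: cv2.imwrite("pics/"+fn,cv2.cvtColor(c["frame"],cv2.COLOR_RGB2BGR))
    return c
E
python3 - <<'E'
from h import *
import pickle
t=grab("top","top0.png");s=grab("side","side0.png");w=grab("wrist")
pickle.dump((t,s,w),open("c0.pkl","wb"))
im=np.hstack([cv2.resize(x["frame"],(400,300)) for x in (s,w)])
cv2.imwrite("pics/sw0.png",im[:,:,::-1])
print(robot.tips_ahead,robot.read_state())
for c in(t,s,w):print(c["vertical_fov"],c["cx"],c["cy"],c["k1"],ray(c,[[256,192]]))
E
```

```text
pics
0.025 {'t': 0.15, 'q': array([ 1.18359915e+00,  1.30992288e-01,  1.48904505e+00,  1.21715566e-05,
        1.52297692e+00, -8.53777051e-02]), 'dq': array([-0.00111957, -0.00245322, -0.00010306, -0.00116537,  0.00189933,
        0.00243427]), 'joint_torque': array([ 1.98997323e-04, -5.60480547e+01, -4.92331088e+01,  7.68364524e-02,
        3.04966816e-02, -3.15690147e-05]), 'tool_pos': array([0.17816405, 0.57251627, 0.24281689]), 'orientation': array([-4.72248462e-01, -3.10554600e+00,  2.16629859e-03]), 'force': array([ 0.35455689, -0.82914554, -0.13631689]), 'wrist_torque': array([-0.01302829, -0.0434458 , -0.00901897]), 'gripper_force': 0.0, 'opening': 0.093278821537877}
48.9595345045482 256.5758163782656 186.96771580474717 -0.054500753568708295 (array([ 2.45029713e-01, -1.16239762e-03,  1.34125965e+00]), array([[ 0.1676227 , -0.02618461, -0.98557662]]))
52.46295061962177 250.83113511146348 197.32657546951984 -0.06280805007001228 (array([ 0.38344848, -0.98237743,  0.94116901]), array([[ 0.08612814,  0.73878101, -0.66869082]]))
62.47729499031138 259.5876228828748 192.02530758483414 -0.003721702340821558 (array([0.10819344, 0.5950247 , 0.38319765]), array([[ 0.24931665, -0.09090853, -0.96421227]]))
```

View pics/top0.png

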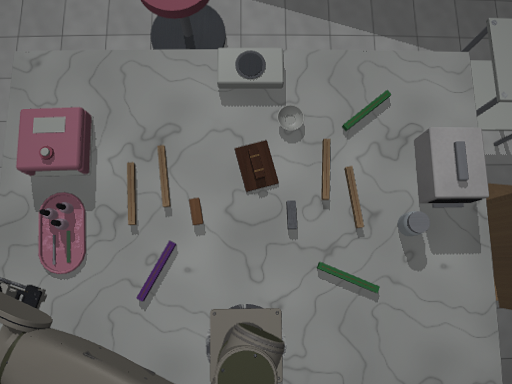

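View pics/sw0.png

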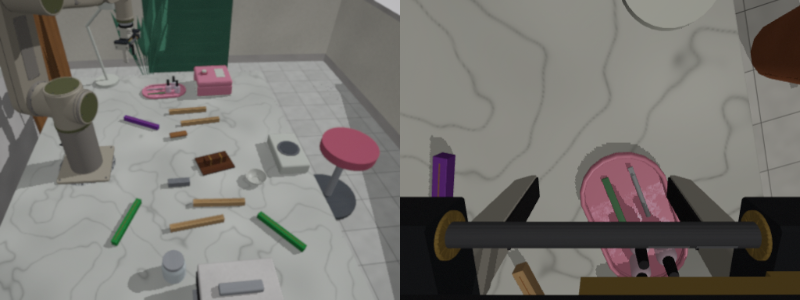

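Top view: four plain wooden slats at (131,193), (164,176), (326,169) and (354,197). The plinth is at (256,166), the brush at (196,211), the buffer at (292,215) and the dish at (290,118). The look-alikes are purple (157,271) and green (367,110), (348,277). I'll confirm these in an enlarged crop while measuring.

```bash
cat > m0.py <<'E'
from h import *
import pickle
t,s,w=pickle.load(open("c0.pkl","rb"))
for n,c in(("top",t),("side",s)):
    h=cv2.cvtColor(c["frame"],cv2.COLOR_RGB2HSV)
    m=cv2.inRange(h,(8,80,90),(25,200,255))
    k,l,st,ce=cv2.connectedComponentsWithStats(m)
    print(n)
    for i in range(1,k):
        if st[i,4]>60:
            pts=np.argwhere(l==i)[:,::-1].astype(np.float32)
            P=onz(c,pts,.024); r=cv2.minAreaRect((P[:,:2]*1000).astype(np.float32))
            print(st[i],ce[i].round(1),np.round(r[0]),np.round(r[1]),round(r[2],1), onz(c,[ce[i]],.024)[0].round(4), np.mean(h[l==i],0).round())
a=t["frame"][125:225,100:400]; cv2.imwrite("pics/crop.png",cv2.resize(a,(800,267),interpolation=cv2.INTER_CUBIC)[:,:,::-1])
b=cv2.resize(t["frame"][130:205,225:300],(500,500),interpolation=cv2.INTER_CUBIC)
b2=cv2.resize(s["frame"][185:235,240:310],(300,214),interpolation=cv2.INTER_CUBIC)
o=np.zeros((500,800,3),np.uint8);o[:,:500]=b;o[:214,500:]=b2
cv2.imwrite("pics/pl.png",o[:,:,::-1])
E
python3 m0.py
```

```text
top
[323 139   7  60 361] [326.  168.6] [ 545. -263.] [ 20. 195.] 87.4 [ 0.5437 -0.2624  0.024 ] [ 16.  93. 104.]
[158 146  11  60 335] [163.1 175.9] [526. 259.] [195.  18.] 6.6 [0.5234 0.2589 0.024 ] [ 16.  93. 104.]
[128 163   7  61 379] [130.7 194.1] [470. 359.] [193.  19.] 2.4 [0.4655 0.3596 0.024 ] [ 15.  94. 102.]
[346 167  17  60 333] [354.3 196.9] [ 453. -350.] [195.  18.] 7.8 [ 0.4506 -0.3499  0.024 ] [ 16.  93. 103.]
side
[  55   20   36   80 1132] [73.1 59. ] [-475. 1391.] [ 102. 1308.] 20.8 [-0.4367  1.2623  0.024 ] [ 14. 149.  95.]
[ 48  40  18  63 166] [56.1 71.8] [-514. 1170.] [ 20. 906.] 20.7 [-0.4883  1.0986  0.024 ] [ 14. 137.  95.]
[217 137  46   9 262] [239.5 140.9] [467. 350.] [190.  41.] 3.5 [0.4654 0.3495 0.024 ] [ 17. 107. 115.]
[ 48 149  12  17 104] [ 53.5 154.6] [-270.  311.] [ 42. 114.] 26.9 [-0.2801  0.319   0.024 ] [ 14. 143.  98.]
[232 150  48  11 287] [255.6 154.8] [524. 250.] [193.  39.] 7.0 [0.5219 0.249  0.024 ] [ 17. 107. 116.]
[217 168  22   8 125] [227.7 171.4] [409. 154.] [79. 35.] 8.3 [0.4078 0.1539 0.024 ] [ 14. 137. 116.]
[248 254  65  10 564] [279.6 258.6] [ 544. -269.] [ 32. 193.] 86.6 [ 0.5417 -0.2693  0.024 ] [ 17. 107. 122.]
[218 275  69  22 610] [251.3 285.4] [ 452. -355.] [196.  30.] 8.2 [ 0.4493 -0.356   0.024 ] [ 17. 108. 124.]
```

View pics/crop.png

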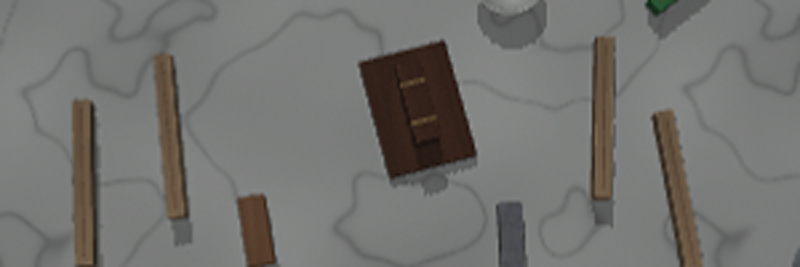

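View pics/pl.png

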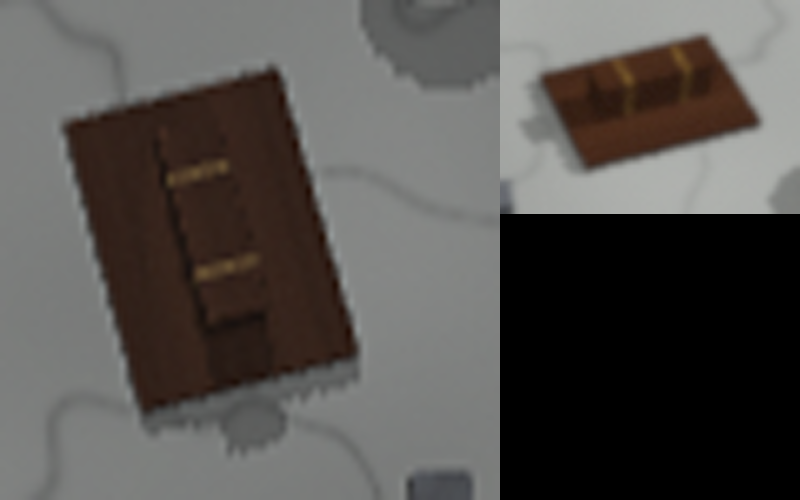

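The crops show four plain tan slats in the upper row, at crop (85,185), (170,135), (603,120) and (680,180). They fit the description; the shorter, redder block at (255,235) is the brush. The ridge and its two brass lines are clear, turned about 13°.

```bash
cat >> h.py <<'E'
def yaw(s):
    R=cv2.Rodrigues(np.array(s["orientation"]))[0]; return np.degrees(np.arctan2(R[1,0],R[0,0]))
def plan(dst,yawdeg,s=None):
    "totals: world shift expressed in the present tool axes (cm), then twist"
    s=s or robot.read_state(); R=cv2.Rodrigues(np.array(s["orientation"]))[0]
    d=R.T@(np.array(dst)-s["tool_pos"])*100; y=yaw(s); tw=-((yawdeg-y+180)%360-180)
    print("t",round(s["t"],2),"tcp",s["tool_pos"].round(4),"yaw",round(y,2),"| d_tool cm",d.round(2),"twist",round(np.radians(tw),3),"q6",round(s["q"][5],2))
E
python3 - <<'E'
from h import *
import pickle
t,s,w=pickle.load(open("c0.pkl","rb"))
for n,c in(("top",t),("side",s)):
    f=c["frame"]; h=cv2.cvtColor(f,cv2.COLOR_RGB2HSV)
    m=cv2.inRange(h,(0,90,20),(25,255,90))
    x,y,X,Y=(225,130,300,205) if n=="top" else (240,185,315,240)
    mm=np.zeros_like(m);mm[y:Y,x:X]=m[y:Y,x:X]
    pts=np.argwhere(mm)[:,::-1]
    P=onz(c,pts,.01); print(n,len(pts),cv2.minAreaRect((P[:,:2]*1000).astype(np.float32)))
    br=cv2.inRange(h,(14,100,75),(30,255,255)); mm[:]=0; mm[y:Y,x:X]=br[y:Y,x:X]
    k,l,st,ce=cv2.connectedComponentsWithStats(mm)
    for i in range(1,k): print(st[i],ce[i].round(1),onz(c,[ce[i]],.044)[0].round(4))
st=robot.read_state(); plan([.47,.12,.26],185)
R=cv2.Rodrigues(st["orientation"])[0]
Rw=np.array(w["R"])@R; tw=np.array(w["R"])@st["tool_pos"]+w["t"]
np.savez("wc.npz",R=Rw,t=tw)
print("cam axes in world\n",np.array(w["R"]).round(2))
a=np.radians(185); RT=np.array([[np.cos(a),np.sin(a),0],[np.sin(a),-np.cos(a),0],[0,0,-1]])
c=dict(w); c["R"]=Rw@RT.T; c["t"]=tw-c["R"]@[.47,.12,.26]
print(proj(c,[[.525,.26,.024],[.465,.36,.024],[.54,0,.044],[.47,.12,0]]).round())
E
```

```text
top 1435 ((559.4310913085938, -37.88630676269531), (146.20570373535156, 106.51166534423828), 14.514193534851074)
[250 154   9   4  14] [254.1 155.4] [ 0.5836 -0.0311  0.044 ]
[254 168   9   4  14] [258.  169.7] [ 0.5369 -0.0428  0.044 ]
side 867 ((557.875732421875, -38.686004638671875), (143.43185424804688, 104.74545288085938), 14.501631736755371)
[280 196   5   7  20] [281.9 198.6] [ 0.583  -0.0315  0.044 ]
[266 199   6   6  18] [268.5 201.4] [ 0.5361 -0.0417  0.044 ]
t 0.15 tcp [0.1782 0.5725 0.2428] yaw 162.71 | d_tool cm [-41.32 -34.53  -1.67] twist -0.389 q6 -0.09
cam axes in world
 [[ 0.3   0.95 -0.  ]
 [ 0.92 -0.29  0.27]
 [ 0.25 -0.08 -0.96]]
[[366. 220.]
 [455. 181.]
 [154. 220.]
 [259. 164.]]
```

Request:
{"api": "apply_moves", "payload": {"delta_pos": [[-5,-2.6,-0.2],[-5,-2.6,-0.2],[-5,-2.6,-0.2],[-5,-2.6,-0.2],[-5,-2.6,-0.2],[-5,-2.6,-0.2],[-5,-2.6,-0.2],[-5,-2.6,-0.2]], "twist": [0,0,0,0,0,0,0,0]}}

```text
t: 1.15
tool_pos: [0.4994, 0.2539, 0.2595]
orientation: [-0.472, -3.106, 0.0]
force: [-1.0, 0.8, 0.7]
opening: 0.0933
gripper_force: 0.0
```

Request:
{"api": "apply_moves", "payload": {"delta_pos": [[0,0,0],[0,0,0],[0,0,0],[0,0,0]], "twist": [-0.135,-0.135,-0.135,0]}}

```text
t: 1.65
tool_pos: [0.4983, 0.2553, 0.2593]
orientation: [0.161, -3.137, 0.0]
force: [-0.3, 0.5, -0.4]
opening: 0.0927
gripper_force: 0.0
```

```bash
cat >> h.py <<'E'
def slats(c,z=.024):
    h=cv2.cvtColor(c["frame"],cv2.COLOR_RGB2HSV)
    m=cv2.inRange(h,(11,60,60),(24,180,255)); m=cv2.morphologyEx(m,cv2.MORPH_OPEN,np.ones((3,3)))
    k,l,st,ce=cv2.connectedComponentsWithStats(m)
    for i in range(1,k):
        if st[i,4]>300:
            p=np.argwhere(l==i)[:,::-1]; r=cv2.minAreaRect((onz(c,p,z)[:,:2]*1000).astype(np.float32))
            print(st[i],ce[i].round(1),"rect@%.3f"%z,np.round(r[0],1),np.round(r[1],1),round(r[2],2))
E
python3 - <<'E'
from h import *
c=grab("wrist","w1.png"); slats(c); plan([.524,.259,.2],186)
print(proj(c,[[.525,.26,.024],[.465,.36,.024]]))
E
```

```text
[ 159   40   39   81 2413] [178.7  79.6] rect@0.024 [408.8 155.5] [84.2 34.5] 9.74
[ 333   63   38  168 3042] [351.2 143.6] rect@0.024 [468.3 361.2] [198.9  21.8] 3.42
[ 251  106   20  157 2777] [261.1 182.7] rect@0.024 [524.3 260.4] [197.6  21.6] 6.67
[  43  270   40   63 1144] [ 58.3 301.8] rect@0.024 [710.2   5.3] [ 45.  106.5] 78.42
[460 275  17  58 343] [469.8 304.9] rect@0.024 [655.7 559. ] [93.2 18.3] 19.12
[ 229  348  283   29 6515] [375.9 364.8] rect@0.024 [765.6 446.3] [ 49.5 414.2] 5.78
t 1.7 tcp [0.4983 0.2553 0.2593] yaw -174.26 | d_tool cm [-2.6   0.11  5.93] twist -0.004 q6 -1.29
[[260.81400577 189.75066079]
 [349.77473463 149.50927216]]
```

View pics/w1.png

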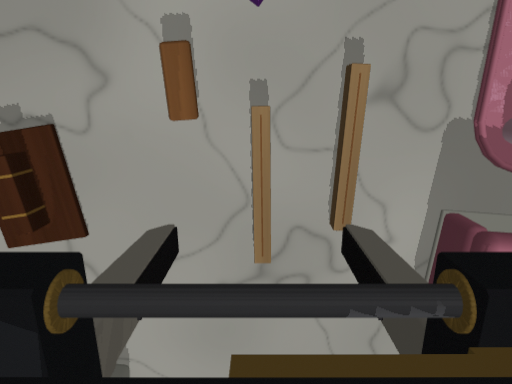

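Wrist view shows two slats, at (261,183) and (351,144), with the brush at (180,80) and the plinth at left (35,190). Slat A's top face is cleanly segmented at (0.524, 0.260), and its size at z=24 mm matches, so I'll grasp it at the centre.

Request:
{"api": "apply_moves", "payload": {"delta_pos": [[-2.6,0.2,5],[0,0,5],[0,0,5],[0,0,4],[0,0,2],[0,0,1.4],[0,0,0.7],[0,0,0]], "twist": [-0.016,0,0,0,0,0,0,0], "gripper": 5}}

```text
t: 2.7
tool_pos: [0.5246, 0.2603, 0.0293]
orientation: [-0.187, 3.135, 0.0]
force: [0.6, 0.2, -0.1]
opening: 0.0501
gripper_force: 0.0
```

```bash
cat >> h.py <<'E'
def meas(n=8):
    L=[]
    for i in range(n):
        robot.read_camera("wrist"); s=robot.read_state(); L.append(np.r_[s["force"],s["wrist_torque"]])
    L=np.array(L); R=cv2.Rodrigues(np.array(s["orientation"]))[0]; m=L.mean(0)
    print("t",round(s["t"],2),"F",m[:3].round(2),"M",m[3:].round(3),"sd",L.std(0).round(3),"Mtool",(R.T@m[3:]).round(4),"open",round(s["opening"],4))
    return m
E
python3 - <<'E'
from h import *
np.save("bias.npy",meas()); plan([.524,.260,.028],186.67)
E
```

```text
t 3.1 F [0.08 0.05 0.15] M [ 0.039 -0.007  0.011] sd [0.578 0.528 0.273 0.026 0.042 0.046] Mtool [-0.0375 -0.0118 -0.0111] open 0.0497
t 3.1 tcp [0.5243 0.2602 0.0291] yaw -173.17 | d_tool cm [ 0.03 -0.01  0.11] twist 0.003 q6 -1.32
```

Request:
{"api": "apply_moves", "payload": {"delta_pos": [[0,0,0],[0,0,0],[0,0,0],[0,0,0]], "twist": [0,0,0,0], "gripper": 1, "squeeze": 50}}

```text
t: 3.6
tool_pos: [0.524, 0.2601, 0.0286]
orientation: [0.187, -3.136, 0.0]
force: [-0.9, 0.6, 0.6]
opening: 0.0216
gripper_force: 50.0
```

Request:
{"api": "apply_moves", "payload": {"delta_pos": [[0,0,-1],[0,0,-3],[0,0,-3],[0,0,-2],[0,0,-1],[0,0,0],[0,0,0]], "twist": [0,0,0,0,0,0,0]}}

```text
t: 4.47
tool_pos: [0.5233, 0.2597, 0.1272]
orientation: [0.187, -3.134, 0.001]
force: [-0.7, -1.1, -2.9]
opening: 0.0215
gripper_force: 50.0
```

```bash
python3 - <<'E'
from h import *
m=meas(22); s=robot.read_state(); R=cv2.Rodrigues(s["orientation"])[0]
Mt=R.T@m[3:]; Ft=R.T@m[:3]
print("offset along tool x (mm)", -1000*Mt[1]/Ft[2],Ft)
plan([.56,-.037,.20],104.2)
E
```

```text
t 5.58 F [ 0.08  0.11 -2.49] M [ 0.027  0.087 -0.004] sd [0.574 0.588 0.505 0.038 0.026 0.027] Mtool [-0.0372  0.0827  0.0039] open 0.0216
offset along tool x (mm) -33.224764559488484 [-0.09056862  0.09538895  2.4897171 ]
t 5.58 tcp [0.5241 0.2601 0.1286] yaw -173.17 | d_tool cm [ -0.04 -29.92  -7.14] twist 1.442 q6 -1.32
```

```bash
python3 - <<'E'
from h import *
for i in range(4):
    s=robot.read_state(); print(s["joint_torque"].round(4),s["q"].round(4),s["dq"].round(4)); robot.read_camera("top")
E
```

```text
[ 6.00000e-04 -5.68921e+01 -4.77946e+01 -1.74000e-02 -5.60000e-03
  1.00000e-04] [ 0.373   0.1726  1.656  -0.      1.3131 -1.317 ] [ 0.0013 -0.0004 -0.0007  0.0006 -0.0001  0.0014]
[ 1.50000e-03 -5.68918e+01 -4.77936e+01 -1.69000e-02 -5.80000e-03
  1.00000e-04] [ 0.373   0.1725  1.656   0.      1.3131 -1.317 ] [ 0.      0.0022  0.0005 -0.0006 -0.0019 -0.0008]
[-1.50000e-03 -5.68896e+01 -4.77935e+01 -1.72000e-02 -5.80000e-03
  1.00000e-04] [ 0.373   0.1726  1.656   0.      1.3131 -1.317 ] [-0.0016  0.0001 -0.0005  0.0007 -0.0007 -0.002 ]
[-2.00000e-03 -5.68894e+01 -4.77941e+01 -1.76000e-02 -6.10000e-03
  1.00000e-04] [ 0.373   0.1726  1.656  -0.      1.313  -1.317 ] [-0.0018  0.0014  0.0004 -0.0002  0.0007 -0.0009]
```

Request:
{"api": "apply_moves", "payload": {"delta_pos": [[0,0,1],[0,0,3],[0,0,3],[0,0,2],[0,0,0.9],[0,0,0]], "twist": [0,0,0,0,0,0]}}

```text
t: 6.52
tool_pos: [0.5243, 0.2602, 0.0298]
orientation: [-0.187, 3.136, -0.0]
force: [0.1, -1.0, -2.5]
opening: 0.0217
gripper_force: 50.0
```

Request:
{"api": "apply_moves", "payload": {"delta_pos": [[0,0,0],[0,0,0],[0,0,0],[0,0,-3],[0,0,-4],[0,0,-2.9],[0,0,0],[0,0,0]], "twist": [0,0,0,0,0,0,0,0], "gripper": 5}}

```text
t: 7.52
tool_pos: [0.5237, 0.2599, 0.1278]
orientation: [0.187, -3.135, 0.0]
force: [0.4, -0.7, -0.2]
opening: 0.0502
gripper_force: 0.0
```

```bash
python3 - <<'E'
from h import *
for i in range(4):
    s=robot.read_state(); print(s["joint_torque"].round(4),s["q"].round(4),s["dq"].round(4)); robot.read_camera("top")
np.save("bias2.npy",meas(14))
c=grab("wrist"); slats(c)
plan([.524,.260,.028],186.7)
E
```

```text
[ 2.00000e-04 -5.71763e+01 -4.80426e+01  5.70000e-03  3.62000e-02
  1.00000e-04] [ 0.373   0.173   1.6571 -0.      1.3123 -1.317 ] [ 0.001   0.0167  0.0171 -0.0012  0.0013 -0.0006]
[-2.00000e-04 -5.67057e+01 -4.75357e+01  5.10000e-03  3.88000e-02
  1.00000e-04] [ 0.373   0.1737  1.6577 -0.      1.3124 -1.317 ] [ 0.0002  0.0077  0.0077  0.001   0.0004 -0.0002]
[ 8.00000e-04 -5.62665e+01 -4.70911e+01  4.90000e-03  5.66000e-02
  1.00000e-04] [ 0.373   0.1741  1.6577  0.      1.3125 -1.317 ] [-0.0003  0.0045 -0.0021 -0.0003  0.0024 -0.001 ]
[ 6.10000e-03 -5.59120e+01 -4.67549e+01  5.00000e-03  7.26000e-02
  1.00000e-04] [ 0.373   0.1742  1.6577 -0.      1.3126 -1.317 ] [-0.0012  0.0005 -0.0032  0.0003  0.0029  0.0001]
t 8.43 F [ 0.01 -0.07 -0.  ] M [ 0.042 -0.007 -0.017] sd [0.424 0.345 0.442 0.039 0.024 0.034] Mtool [-0.0407 -0.0118  0.0167] open 0.05
[ 103    0   60   90 4343] [133.7  43.6] rect@0.024 [421.2 158.1] [59.5 34.7] 9.7
[ 358    1   79  251 9671] [396.  122.6] rect@0.024 [464.  356.8] [189.4  29.7] 3.46
[ 245   69   30  215 5875] [259.7 172.8] rect@0.024 [513.1 259.4] [175.   21.7] 6.82
[140 270  23  64 770] [149.  301.9] rect@0.024 [630.9 175.5] [17.8 66.2] 88.05
[357 270  23  64 723] [370.4 302. ] rect@0.024 [607.8 368.5] [66.2 17.2] 16.55
[ 120  347  392   30 9565] [329.5 364. ] rect@0.024 [677.  333.1] [ 33.5 375.2] 6.79
t 8.47 tcp [0.5241 0.2601 0.1287] yaw -173.17 | d_tool cm [ 1.000e-02 -0.000e+00  1.007e+01] twist 0.002 q6 -1.32
```

```bash
python3 - <<'E'
from h import *
s=robot.read_state(); print(s["joint_torque"].round(4),s["q"].round(4))
# joint2/5 geometry check: axis perp to arm plane; tau diff
d=np.array([6e-4,-56.8905,-47.794,-.0172,-.0058,0])-s["joint_torque"]; print(d.round(4))
E
```

```text
[-2.50000e-03 -5.53578e+01 -4.64256e+01  4.60000e-03  7.99000e-02
  0.00000e+00] [ 0.373   0.1726  1.6559 -0.      1.3131 -1.317 ]
[ 0.0031 -1.5327 -1.3684 -0.0218 -0.0857 -0.    ]
```

Request:
{"api": "apply_moves", "payload": {"delta_pos": [[-3.65,0,2],[0,0,4],[0,0,2.5],[0,0,1.0],[0,0,0.5],[0,0,0],[0,0,0]], "twist": [0,0,0,0,0,0,0]}}

```text
t: 9.35
tool_pos: [0.5612, 0.2648, 0.03]
orientation: [-0.187, 3.134, 0.001]
force: [0.3, 0.0, -0.2]
opening: 0.0498
gripper_force: 0.0
```

Request:
{"api": "apply_moves", "payload": {"delta_pos": [[0,0,0],[0,0,0],[0,0,0],[0,0,0],[0,0,-1],[0,0,-4],[0,0,-5],[0,0,-5]], "twist": [0,0,0,0,0,0,0,0], "gripper": 1}}

```text
t: 10.35
tool_pos: [0.5598, 0.2642, 0.1802]
orientation: [0.187, -3.135, 0.0]
force: [1.1, 0.7, -2.5]
opening: 0.0217
gripper_force: 50.0
```

Request:
{"api": "apply_moves", "payload": {"delta_pos": [[0,-5,-5],[0,-5,-2],[0,-4,0],[0,-3,0],[0,-2,0],[0,0,0],[0,0,0],[0,0,0]], "twist": [0,0,0,0,0,0,0,0]}}

```text
t: 11.35
tool_pos: [0.5821, 0.0826, 0.2428]
orientation: [0.189, -3.136, -0.0]
force: [-0.1, -0.0, -3.0]
opening: 0.0217
gripper_force: 50.0
```

```bash
cat >> h.py <<'E'
X,Y=.0763,-.024
def bal(n=8):
    F=[];
    for i in range(n):
        robot.read_camera("wrist"); s=robot.read_state(); F.append(s["force"][2]); T=s["joint_torque"]
    q=s["q"]; W=-np.mean(F); dr=(T[4]+X*np.sin(q[5])+Y*np.cos(q[5]))/-W
    print("t",round(s["t"],2),"W",round(W,2),"tau5",T[4].round(4),"tau4",T[3].round(4),"radial off mm",round(dr*1e3,1),"along tool x mm",round(1e3*dr/np.sin(q[5]),1))
E
python3 - <<'E'
from h import *
bal(); c=grab("wrist","w2.png"); plan([.56,-.037,.26],104.2)
h=cv2.cvtColor(c["frame"],cv2.COLOR_RGB2HSV); m=cv2.inRange(h,(16,120,90),(30,255,255))
k,l,st,ce=cv2.connectedComponentsWithStats(m)
for i in range(1,k):
    if st[i,4]>40: print(st[i],ce[i].round(1),onz(c,[ce[i]],.044)[0].round(4),h[l==i].mean(0).round())
E
```

```text
t 11.75 W 2.52 tau5 0.0789 tau4 -0.0137 radial off mm -1.7 along tool x mm 1.7
t 11.8 tcp [0.5822 0.0816 0.2428] yaw -173.17 | d_tool cm [  3.61 -11.51  -1.72] twist 1.442 q6 -1.64
[132 114  37   7 124] [148.  116.8] [ 0.5351 -0.0408  0.044 ] [ 19. 158. 145.]
[143 156  35  10 106] [158.1 161.6] [ 0.5812 -0.0287  0.044 ] [ 19. 157. 146.]
[204 271  13  62 412] [208.9 301.7] [0.7484 0.0393 0.044 ] [ 20. 153. 108.]
[309 275   7  58 221] [312.1 304.9] [0.7377 0.1661 0.044 ] [ 20. 153. 110.]
[  67  348  382   29 7816] [266.4 363.7] [0.8323 0.1212 0.044 ] [ 20. 156.  90.]
```

View pics/w2.png

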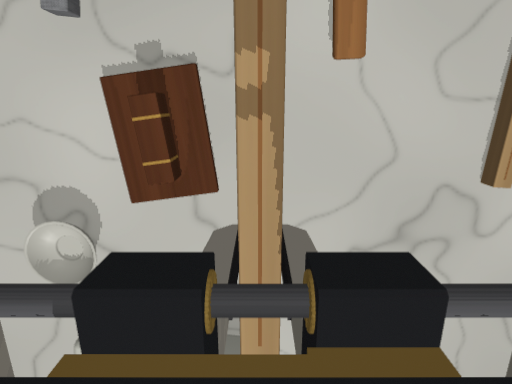

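The plinth is clear at (160,132), with its brass lines at (150,117) and (160,161). The slat hangs balanced, with a residual of about 2 mm. Next I'll refine the plinth pose from the foot outline.

```bash
python3 - <<'E'
from h import *
c=grab("wrist"); h=cv2.cvtColor(c["frame"],cv2.COLOR_RGB2HSV)
m=np.zeros(h.shape[:2],np.uint8); m[55:215,95:228]=cv2.inRange(h,(0,80,15),(30,255,255))[55:215,95:228]
m=cv2.morphologyEx(m,cv2.MORPH_OPEN,np.ones((3,3)))
p=np.argwhere(m)[:,::-1]; r=cv2.minAreaRect((onz(c,p,.01)[:,:2]*1000).astype(np.float32)); print("foot",r)
b=cv2.inRange(h,(16,110,90),(30,255,255))
for y0,y1 in((105,125),(150,175)):
    q=np.argwhere(b[y0:y1,95:228])[:,::-1]+[95,y0]
    P=onz(c,q,.044)[:,:2]
    a=np.radians(14.2); u=P@[np.cos(a),np.sin(a)]; v=P@[-np.sin(a),np.cos(a)]
    for lo in np.arange(v.min(),v.max(),.005):
        k=(v>=lo)&(v<lo+.005); print(lo.round(3),k.sum(),u[k].mean().round(4) if k.any() else '')
print("expected c",[.56*np.cos(a)-.037*np.sin(a), -.56*np.sin(a)-.037*np.cos(a)])
E
```

```text
foot ((558.3303833007812, -35.73371124267578), (147.74566650390625, 109.10565948486328), 14.566278457641602)
-0.188 18 0.5087
-0.183 16 0.5089
-0.178 18 0.5086
-0.173 18 0.5086
-0.168 17 0.5088
-0.163 17 0.5085
-0.158 10 0.5085
-0.153 7 0.5088
-0.188 19 0.5567
-0.183 16 0.5567
-0.178 17 0.5565
-0.173 15 0.5567
-0.168 15 0.5565
-0.163 15 0.5564
-0.158 9 0.5556
-0.153 4 0.5534
expected c [np.float64(0.5338130226637622), np.float64(-0.1732416140382496)]
```

Request:
{"api": "apply_moves", "payload": {"delta_pos": [[0,-3,0],[0,-3,0],[0,-2,0],[0,0,0],[0,0,0],[0,0,0],[0,0,0],[0,0,0]], "twist": [0,0,0.18,0.18,0.18,0.18,0.18,0.18]}}

```text
t: 12.85
tool_pos: [0.5917, 0.002, 0.2428]
orientation: [-1.46, -2.782, 0.0]
force: [0.6, -0.7, -2.3]
opening: 0.0216
gripper_force: 50.0
```

Request:
{"api": "apply_moves", "payload": {"delta_pos": [[0,0,3],[0,0,3],[0,0,3],[0,0,2]], "twist": [0.18,0.18,0,0]}}

```text
t: 13.35
tool_pos: [0.591, 0.0021, 0.1311]
orientation: [-1.926, -2.48, 0.001]
force: [-0.0, 0.3, -2.6]
opening: 0.0217
gripper_force: 50.0
```

```bash
python3 -c "
from h import *
plan([.5822,-.0317,.0735],104.35)"
```

```text
t 13.35 tcp [0.591  0.0021 0.1311] yaw 104.33 | d_tool cm [-3.06 -1.68  5.77] twist -0.0 q6 -0.33
```

Request:
{"api": "apply_moves", "payload": {"delta_pos": [[-1.5,-0.8,0],[-1.56,-0.88,0],[0,0,2],[0,0,2],[0,0,1],[0,0,0.4],[0,0,0.2],[0,0,0]], "twist": [0,0,0,0,0,0,0,0]}}

```text
t: 14.35
tool_pos: [0.5834, -0.0316, 0.0772]
orientation: [1.926, 2.481, 0.001]
force: [0.3, 0.1, -2.0]
opening: 0.0219
gripper_force: 50.0
```

```bash
python3 -c "
from h import *
plan([.5822,-.0317,.0735],104.35)
m=meas(3)"
```

```text
t 14.35 tcp [ 0.5834 -0.0316  0.0772] yaw 104.34 | d_tool cm [ 0.02 -0.12  0.37] twist -0.0 q6 -0.39
t 14.5 F [ 0.15  0.37 -2.57] M [-0.044  0.045  0.002] sd [0.373 0.802 0.398 0.007 0.018 0.019] Mtool [ 0.0545 -0.0311 -0.0018] open 0.0215
```

Request:
{"api": "apply_moves", "payload": {"delta_pos": [[0,-0.1,0.15],[0,0,0],[0,0,0]], "twist": [0,0,0]}}

```text
t: 14.88
tool_pos: [0.582, -0.032, 0.0753]
orientation: [-1.927, -2.481, 0.0]
force: [0.5, 0.6, -2.6]
opening: 0.0217
gripper_force: 50.0
```

```bash
python3 -c "
from h import *
plan([.5822,-.0317,.0735],104.35)
m=meas(3)"
```

```text
t 14.88 tcp [ 0.582  -0.032   0.0753] yaw 104.32 | d_tool cm [0.02 0.03 0.18] twist -0.001 q6 -0.39
t 15.03 F [-0.2  -0.02 -2.45] M [-0.082  0.024  0.025] sd [0.428 0.184 0.288 0.01  0.012 0.032] Mtool [ 0.0435 -0.0733 -0.0246] open 0.0212
```

Request:
{"api": "apply_moves", "payload": {"delta_pos": [[0,0,0.15],[0,0,0],[0,0,0]], "twist": [0,0,0]}}

```text
t: 15.4
tool_pos: [0.582, -0.032, 0.0738]
orientation: [-1.927, -2.481, 0.0]
force: [0.6, 0.0, -1.9]
opening: 0.0215
gripper_force: 50.0
```

```bash
python3 -c "
from h import *
plan([.5822,-.0317,.0735],104.35)
m=meas(3)"
```

```text
t 15.4 tcp [ 0.582  -0.032   0.0738] yaw 104.33 | d_tool cm [0.02 0.02 0.03] twist -0.0 q6 -0.39
t 15.55 F [-0.33  0.09 -3.02] M [-0.077  0.046  0.025] sd [0.077 0.334 0.291 0.016 0.047 0.009] Mtool [ 0.0637 -0.0632 -0.0249] open 0.0218
```

Request:
{"api": "apply_moves", "payload": {"delta_pos": [[0,0,0.1],[0,0,0.05],[0,0,0]], "twist": [0,0,0]}}

```text
t: 15.92
tool_pos: [0.5822, -0.032, 0.0727]
orientation: [1.927, 2.481, 0.0]
force: [-1.2, -0.0, 2.7]
opening: 0.0218
gripper_force: 50.0
```

```bash
python3 -c "
from h import *
plan([.5822,-.0317,.0735],104.35)
m=meas(3)"
```

```text
t 15.93 tcp [ 0.5822 -0.032   0.0727] yaw 104.33 | d_tool cm [ 0.02  0.01 -0.08] twist -0.0 q6 -0.39
t 16.07 F [-3.24 -0.19  3.49] M [-0.027  0.58   0.003] sd [0.079 0.475 0.429 0.017 0.022 0.035] Mtool [ 0.569   0.1169 -0.0027] open 0.0216
```

Request:
{"api": "apply_moves", "payload": {"delta_pos": [[0,0,0],[0,0,0],[0,0,-1],[0,0,-2],[0,0,-4],[0,0,-5],[0,0,-4]], "twist": [0,0,0,0,0,0,0], "gripper": 3.4}}

```text
t: 16.95
tool_pos: [0.5827, -0.0321, 0.2367]
orientation: [1.925, 2.479, 0.003]
force: [0.3, 0.1, -0.2]
opening: 0.0337
gripper_force: 0.0
```

```bash
python3 - <<'E'
from h import *
c=grab("wrist"); cv2.imwrite("pics/w3.png",cv2.resize(c["frame"],(512,384))[:,:,::-1]); slats(c,.068)
plan([.52,.30,.24],183.4)
E
```

```text
[ 246   33   29  206 4755] [258.6 133.4] rect@0.068 [574.9   4.2] [ 26.9 197.4] 15.14
[176 269  18  65 633] [182.8 301.1] rect@0.068 [ 535.7 -187.4] [17.2 83.4] 7.02
[326 269  18  65 622] [336.3 301.2] rect@0.068 [ 700.4 -145.8] [17.2 83.6] 21.64
[   80   320   411    58 11310] [288.8 361. ] rect@0.068 [ 665.3 -221.2] [496.7  80.5] 13.67
[ 36 345  21  26 401] [ 46.2 359.1] rect@0.068 [ 391.3 -301.5] [22.9 36.6] 8.69
t 17.0 tcp [ 0.585  -0.0323  0.2431] yaw 104.33 | d_tool cm [33.81  1.92  0.18] twist -1.38 q6 -0.39
```

View pics/w3.png

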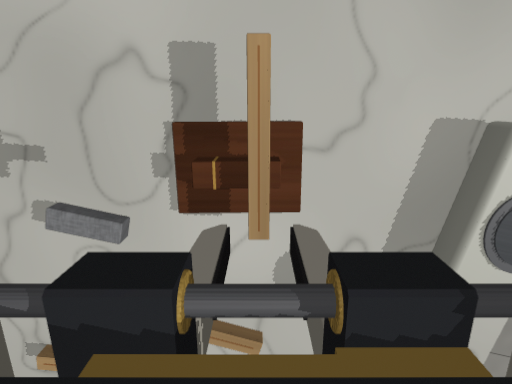

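Slat A lies level on the far brass line, at (258,135) in the view. Slat B is next.

Request:
{"api": "apply_moves", "payload": {"delta_pos": [[5,-0.2,0],[5.2,-0.2,0],[5.2,-0.2,0],[5.2,-0.2,0],[5.2,-0.2,0],[5.2,-0.2,0],[5.2,-0.2,0],[4.8,-0.2,0]], "twist": [0,0,0,0,0,0,0,0], "gripper": 5}}

```text
t: 18.0
tool_pos: [0.4647, 0.3633, 0.2342]
orientation: [1.926, 2.481, 0.003]
force: [0.1, -0.2, 0.0]
opening: 0.0502
gripper_force: 0.0
```

Request:
{"api": "apply_moves", "payload": {"delta_pos": [[0,0,0],[0,0,0],[0,0,0],[0,0,0],[0,0,0],[0,0,0],[0,0,0],[0,0,0]], "twist": [-0.1725,-0.1725,-0.1725,-0.1725,-0.1725,-0.1725,-0.1725,-0.1725]}}

```text
t: 19.0
tool_pos: [0.4654, 0.3615, 0.234]
orientation: [-0.102, 3.138, 0.002]
force: [-0.8, 0.5, -0.9]
opening: 0.05
gripper_force: 0.0
```

```bash
python3 - <<'E'
from h import *
c=grab("wrist"); slats(c); plan([.468,.361,.028],183.4)
E
```

```text
[  45   66   52   83 2736] [ 70.9 106.3] rect@0.024 [408.5 156.5] [84.3 36.4] 9.81
[ 249   82   21  173 3306] [259.  165.8] rect@0.024 [468.  361.8] [197.8  21.6] 3.6
[  0 226  24  27 505] [ 10.1 238.6] rect@0.024 [566.9  67.4] [30.2 34.4] 13.46
[140 270  23  64 765] [148.9 301.9] rect@0.024 [643.  234.5] [25.4 94.8] 85.02
[357 270  23  64 699] [370.4 301.6] rect@0.024 [625.2 512. ] [94.8 24.6] 13.46
[ 120  347  392   30 9561] [329.5 364. ] rect@0.024 [721.4 456.3] [ 48.  537.3] 3.63
t 19.05 tcp [0.4654 0.3615 0.234 ] yaw -175.79 | d_tool cm [-0.22 -0.08 20.6 ] twist 0.014 q6 -1.07
```

Request:
{"api": "apply_moves", "payload": {"delta_pos": [[-0.26,0,4],[0,0,5],[0,0,5],[0,0,4],[0,0,1.5],[0,0,0.7],[0,0,0.3],[0,0,0]], "twist": [0.011,0,0,0,0,0,0,0]}}

```text
t: 20.05
tool_pos: [0.4687, 0.3621, 0.0289]
orientation: [-0.075, 3.139, 0.002]
force: [-0.9, -0.3, 0.7]
opening: 0.0503
gripper_force: 0.0
```

Request:
{"api": "apply_moves", "payload": {"delta_pos": [[0,0,0],[0,0,0],[0,0,0],[0,0,0],[0,0,-1],[0,0,-3],[0,0,-1],[0,0,0]], "twist": [0,0,0,0,0,0,0,0], "gripper": 1}}

```text
t: 21.05
tool_pos: [0.4683, 0.3619, 0.0783]
orientation: [-0.076, 3.139, 0.002]
force: [0.0, 0.9, -2.5]
opening: 0.0216
gripper_force: 50.0
```

Request:
{"api": "apply_moves", "payload": {"delta_pos": [[0,0,0],[0,0,0],[0,0,0]], "twist": [0,0,0]}}

```text
t: 21.42
tool_pos: [0.4673, 0.3612, 0.0765]
orientation: [0.076, -3.14, 0.001]
force: [-0.4, 0.7, -3.0]
opening: 0.0216
gripper_force: 50.0
```

```bash
python3 - <<'E'
from h import *
bal(9); plan([.468,.3615,.0287],183.6)
E
```

```text
t 21.88 W 2.68 tau5 0.1305 tau4 0.0531 radial off mm -19.6 along tool x mm 22.6
t 21.88 tcp [0.4677 0.3615 0.0774] yaw -177.24 | d_tool cm [-0.03 -0.    4.87] twist -0.015 q6 -1.05
```

Request:
{"api": "apply_moves", "payload": {"delta_pos": [[0,0,3],[0,0,1.5],[0,0,0.4],[0,0,0]], "twist": [0,0,0,0]}}

```text
t: 22.38
tool_pos: [0.4679, 0.3616, 0.0286]
orientation: [-0.076, 3.141, 0.0]
force: [1.1, 0.3, -2.7]
opening: 0.0213
gripper_force: 50.0
```

Request:
{"api": "apply_moves", "payload": {"delta_pos": [[0,0,0],[0,0,0],[1.1,0,0],[1.1,0,0],[0,0,0],[0,0,0]], "twist": [0,0,0,0,0,0], "gripper": 3.6}}

```text
t: 23.12
tool_pos: [0.4457, 0.3605, 0.0285]
orientation: [-0.076, 3.14, 0.0]
force: [-0.2, 0.6, -0.2]
opening: 0.0361
gripper_force: 0.0
```

Request:
{"api": "apply_moves", "payload": {"delta_pos": [[0,0,0],[0,0,0],[0,0,0],[0,0,-1],[0,0,-4],[0,0,-5],[0,-2,-5],[0,-5,-3]], "twist": [0,0,0,0,0,0,0,0], "gripper": 1}}

```text
t: 24.12
tool_pos: [0.4498, 0.2915, 0.2121]
orientation: [-0.08, 3.137, 0.004]
force: [0.1, -0.0, -2.4]
opening: 0.0216
gripper_force: 50.0
```

Request:
{"api": "apply_moves", "payload": {"delta_pos": [[-1,-5,0],[-1,-5,0],[-1,-5,0],[-1,-4,0],[0,0,0],[0,0,0],[0,0,0],[0,0,0]], "twist": [0,0,0,0,0,0,0,0]}}

```text
t: 25.12
tool_pos: [0.4979, 0.1036, 0.2083]
orientation: [0.078, -3.14, -0.0]
force: [0.2, 0.2, -2.8]
opening: 0.0215
gripper_force: 50.0
```

```bash
python3 - <<'E'
from h import *
bal(8); plan([.5354,-.0426,.2],104.35)
E
```

```text
t 25.52 W 2.38 tau5 0.0859 tau4 -0.0052 radial off mm -3.5 along tool x mm 3.5
t 25.52 tcp [0.4982 0.1027 0.2083] yaw -177.23 | d_tool cm [ -3.01 -14.69   0.83] twist 1.369 q6 -1.52
```

Request:
{"api": "apply_moves", "payload": {"delta_pos": [[-1,-5,0],[-1,-5,0],[-1,-4.7,0],[0,0,0],[0,0,0],[0,0,0],[0,0,0],[0,0,0]], "twist": [0,0,0.171,0.171,0.171,0.171,0.171,0.171]}}

```text
t: 26.52
tool_pos: [0.5353, -0.0428, 0.2083]
orientation: [-1.483, -2.769, 0.0]
force: [-0.0, -0.4, -3.4]
opening: 0.0217
gripper_force: 50.0
```

Request:
{"api": "apply_moves", "payload": {"delta_pos": [[0,0,2],[0,0,3],[0,0,3],[0,0,2],[0,0,0],[0,0,0]], "twist": [0.171,0.172,0,0,0,0]}}

```text
t: 27.28
tool_pos: [0.5359, -0.0429, 0.1093]
orientation: [1.927, 2.48, 0.001]
force: [0.2, -0.4, -3.4]
opening: 0.0217
gripper_force: 50.0
```

```bash
python3 -c "
from h import *
plan([.5359,-.0445,.0727],104.35)"
```

```text
t 27.27 tcp [ 0.5359 -0.0429  0.1093] yaw 104.32 | d_tool cm [-0.16 -0.04  3.66] twist -0.001 q6 -0.43
```

Request:
{"api": "apply_moves", "payload": {"delta_pos": [[-0.16,-0.04,1.5],[0,0,1.2],[0,0,0.5],[0,0,0.2],[0,0,0.1],[0,0,0],[0,0,0]], "twist": [0,0,0,0,0,0,0]}}

```text
t: 28.15
tool_pos: [0.5355, -0.0444, 0.0737]
orientation: [1.927, 2.481, 0.0]
force: [-0.5, 0.1, -3.1]
opening: 0.022
gripper_force: 50.0
```

```bash
python3 -c "
from h import *
m=meas(3)
plan([.5359,-.0445,.0727],104.35)"
```

```text
t 28.3 F [-0.29 -0.3  -2.58] M [-0.054  0.027 -0.   ] sd [0.302 0.435 0.376 0.011 0.025 0.015] Mtool [ 0.0398 -0.046   0.0003] open 0.0215
t 28.3 tcp [ 0.5354 -0.0444  0.0735] yaw 104.32 | d_tool cm [-0.02  0.05  0.08] twist -0.0 q6 -0.43
```

Request:
{"api": "apply_moves", "payload": {"delta_pos": [[0,0,0.1],[0,0,0]], "twist": [0,0]}}

```text
t: 28.55
tool_pos: [0.5353, -0.0444, 0.0724]
orientation: [1.927, 2.481, 0.0]
force: [0.1, -0.2, -2.9]
opening: 0.0215
gripper_force: 50.0
```

Request:
{"api": "apply_moves", "payload": {"delta_pos": [[0,0,0],[0,0,0],[0,0,-1],[0,0,-2],[0,0,-4],[0,0,-5],[0,0,-4],[0,0,0]], "twist": [0,0,0,0,0,0,0,0], "gripper": 3.2}}

```text
t: 29.55
tool_pos: [0.5377, -0.0448, 0.2379]
orientation: [1.922, 2.475, 0.006]
force: [0.0, -0.1, -0.2]
opening: 0.0319
gripper_force: 0.0
```

```bash
python3 - <<'E'
from h import *
c=grab("wrist","w4.png"); slats(c,.068); plan([.544,-.2624,.24],177.4)
E
```

```text
[ 284   32   38  197 4994] [304.7 128. ] rect@0.068 [568.3   6.9] [ 31.9 187.8] 14.33
[ 243  100   27  184 4016] [256.2 187.3] rect@0.068 [540.3 -64. ] [ 25.4 194.4] 14.0
[181 269  17  65 614] [187.1 301. ] rect@0.068 [ 496.1 -200. ] [16.6 83.7] 7.2
[322 269  17  65 596] [332. 301.] rect@0.068 [ 652.6 -161.1] [16.4 84.3] 22.18
[ 214  317   82   36 1814] [256.5 332.7] rect@0.068 [ 579.9 -220.2] [32.5 97.8] 86.61
[   75   347   411    31 10110] [290.3 364. ] rect@0.068 [ 620.9 -254.8] [499.9  44. ] 14.09
t 29.6 tcp [ 0.5366 -0.0446  0.2352] yaw 104.33 | d_tool cm [-21.29  -4.67  -0.46] twist -1.275 q6 -0.43
```

View pics/w4.png

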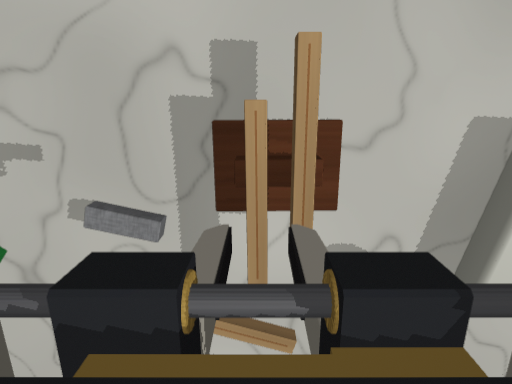

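Both lower slats lie parallel on their lines, at (306,130) and (256,190). Now the right-hand slats.

Request:
{"api": "apply_moves", "payload": {"delta_pos": [[-5.3,-1.2,0],[-5.3,-1.2,0],[-5.3,-1.2,0],[-5.3,-1.1,0],[0,0,0],[0,0,0],[0,0,0],[0,0,0]], "twist": [0,0,0,0,-0.17,-0.17,-0.17,-0.17], "gripper": 5}}

```text
t: 30.6
tool_pos: [0.5413, -0.2611, 0.2305]
orientation: [-0.98, -2.982, -0.001]
force: [0.9, 0.1, 0.3]
opening: 0.0505
gripper_force: 0.0
```

Request:
{"api": "apply_moves", "payload": {"delta_pos": [[0,0,0],[0,0,0],[0,0,0],[0,0,0],[0,0,0]], "twist": [-0.17,-0.17,-0.17,-0.085,0]}}

```text
t: 31.22
tool_pos: [0.5415, -0.261, 0.2308]
orientation: [-0.073, -3.139, -0.002]
force: [0.6, -0.2, 0.2]
opening: 0.0498
gripper_force: 0.0
```

```bash
python3 - <<'E'
from h import *
c=grab("wrist"); slats(c); plan([.544,-.2624,.0287],177.4)
E
```

```text
[ 137    0   69  187 4673] [172.   89.5] rect@0.024 [ 456.3 -346.3] [191.2  26.2] 8.0
[ 249   83   21  174 3369] [258.2 167. ] rect@0.024 [ 544.4 -261.6] [ 21.2 197.6] 86.84
[ 351  140  161   71 4606] [433.8 176.1] rect@0.024 [555.  -67.5] [ 35.  180.4] 14.54
[ 412  185  100   53 3023] [463.1 212.2] rect@0.024 [600.7 -26.6] [ 43.7 114.1] 14.16
[140 270  23  64 772] [149.  301.9] rect@0.024 [ 700.5 -405.2] [25.2 93.5] 78.59
[357 270  23  64 726] [370.3 302. ] rect@0.024 [ 713.5 -130.5] [93.6 24.3] 7.03
[ 120  347  392   30 9586] [329.7 364. ] rect@0.024 [ 801.7 -195.8] [530.9  47.4] 87.23
t 31.27 tcp [ 0.5416 -0.2611  0.2311] yaw 177.26 | d_tool cm [-0.28 -0.14 20.24] twist -0.002 q6 -2.06
```

Request:
{"api": "apply_moves", "payload": {"delta_pos": [[-0.28,-0.04,4],[0,0,5],[0,0,5],[0,0,4],[0,0,1.2],[0,0,0.7],[0,0,0.3],[0,0,0]], "twist": [0.007,0,0,0,0,0,0,0]}}

```text
t: 32.28
tool_pos: [0.5459, -0.2625, 0.0318]
orientation: [0.083, 3.139, -0.002]
force: [-0.2, -0.3, 0.6]
opening: 0.0495
gripper_force: 0.0
```

Request:
{"api": "apply_moves", "payload": {"delta_pos": [[0,0,0],[0,0,0],[0,0,0],[0,0,0],[0,0,-1],[0,0,-4],[0,0,-5],[0,0,-5]], "twist": [0,0,0,0,0,0,0,0], "gripper": 1}}

```text
t: 33.28
tool_pos: [0.5445, -0.2616, 0.1818]
orientation: [-0.083, -3.14, -0.001]
force: [1.5, -0.6, -2.7]
opening: 0.0218
gripper_force: 50.0
```

Request:
{"api": "apply_moves", "payload": {"delta_pos": [[0,3,-1],[0,4,0],[0,3,0],[0,0,0],[0,0,0],[0,0,0],[0,0,0],[0,0,0]], "twist": [0,0,-0.15,-0.15,0,0,0,0]}}

```text
t: 34.28
tool_pos: [0.5501, -0.1624, 0.1902]
orientation: [0.385, -3.118, -0.0]
force: [0.8, -0.2, -2.3]
opening: 0.0216
gripper_force: 50.0
```

```bash
python3 - <<'E'
from h import *
bal(10); plan([.5645,-.0594,.16],194.35)
E
```

```text
t 34.77 W 2.56 tau5 0.0762 tau4 -0.0731 radial off mm -11.0 along tool x mm 13.6
t 34.77 tcp [ 0.5502 -0.1621  0.1903] yaw -165.84 | d_tool cm [-3.89  9.6   3.03] twist -0.003 q6 -2.19
```

Request:
{"api": "apply_moves", "payload": {"delta_pos": [[-2.5,4.8,0],[-2.5,4.8,0],[0,0,3],[0,0,3],[0,0,1],[0,0,0],[0,0,0],[0,0,0]], "twist": [0,0,0,0,0,0,0,0]}}

```text
t: 35.78
tool_pos: [0.5761, -0.0571, 0.1218]
orientation: [-0.387, 3.115, -0.001]
force: [0.5, 0.1, -2.0]
opening: 0.0215
gripper_force: 50.0
```

```bash
python3 - <<'E'
from h import *
bal(10); plan([.5752,-.0567,.097],194.35)
E
```

```text
t 36.27 W 2.44 tau5 0.0887 tau4 -0.0559 radial off mm -12.2 along tool x mm 13.4
t 36.27 tcp [ 0.5752 -0.0567  0.1203] yaw -165.84 | d_tool cm [-0.    0.    2.33] twist -0.003 q6 -2.01
```

Request:
{"api": "apply_moves", "payload": {"delta_pos": [[-0.15,0,1.2],[0,0,0.6],[0,0,0.3],[0,0,0.2],[0,0,0],[0,0,0],[0,0,0]], "twist": [0,0,0,0,0,0,0]}}

```text
t: 37.15
tool_pos: [0.5768, -0.0568, 0.0984]
orientation: [-0.387, 3.117, -0.001]
force: [-3.6, -1.0, 6.6]
opening: 0.0216
gripper_force: 50.0
```

```bash
python3 - <<'E'
from h import *
meas(3); plan([.5766,-.0563,.097],194.35)
E
```

```text
t 37.3 F [-4.59 -0.56  5.87] M [-0.044  0.882  0.087] sd [0.221 0.368 0.249 0.012 0.026 0.014] Mtool [-0.1734  0.8662 -0.0877] open 0.0218
t 37.3 tcp [ 0.5768 -0.0568  0.0984] yaw -165.84 | d_tool cm [0.01 0.05 0.14] twist -0.003 q6 -2.0
```

Request:
{"api": "apply_moves", "payload": {"delta_pos": [[0,0,-0.06],[0,0,0],[0,0,0]], "twist": [0,0,0]}}

```text
t: 37.67
tool_pos: [0.577, -0.0566, 0.0985]
orientation: [-0.387, 3.117, -0.001]
force: [-3.1, -1.1, 6.2]
opening: 0.0218
gripper_force: 50.0
```

Request:
{"api": "apply_moves", "payload": {"delta_pos": [[0,0,0],[0,0,0],[0,0,-0.5],[0,0,-2],[0,0,-4],[0,0,-5],[0,0,-2],[0,0,0]], "twist": [0,0,0,0,0,0,0,0], "gripper": 3.2}}

```text
t: 38.67
tool_pos: [0.5779, -0.0566, 0.2356]
orientation: [-0.387, 3.113, -0.002]
force: [1.7, -0.2, -0.5]
opening: 0.032
gripper_force: 0.0
```

```bash
python3 - <<'E'
from h import *
c=grab("wrist"); s=grab("side"); t=grab("top")
o=np.zeros((384,800,3),np.uint8); o[:,:400]=cv2.resize(c["frame"],(400,384))
o[:200,400:]=cv2.resize(s["frame"][160:235,210:360],(400,200),interpolation=cv2.INTER_CUBIC)
o[200:,400:]=cv2.resize(t["frame"][120:211,170:367],(400,184),interpolation=cv2.INTER_CUBIC)
cv2.imwrite("pics/w5.png",o[:,:,::-1]); slats(c,.092)
plan([.451,-.351,.24],187.8)
E
```

```text
[   0    0   35   86 2743] [15.8 43.5] rect@0.092 [ 509.  -282.9] [66.5 29.2] 8.01
[ 468   20   44   89 2810] [492.6  66.2] rect@0.092 [428.2 108.6] [68.2 30.1] 9.65
[  157    71   261   210 14018] [280.8 166.6] rect@0.092 [553.2 -34.9] [177.7 186.4] 46.35
[181 270  17  64 609] [187.2 301.8] rect@0.092 [716.3 -97.6] [76.1 15.1] 7.12
[322 270  17  64 582] [332.  301.3] rect@0.092 [679.8  45.5] [76.  14.9] 22.02
[   75   347   411    30 10038] [290.2 363.8] rect@0.092 [765.3  14. ] [ 39.2 457.2] 14.29
t 38.83 tcp [ 0.5757 -0.0562  0.2308] yaw -165.84 | d_tool cm [ 19.3  -25.53  -0.9 ] twist 0.111 q6 -2.0
```

View pics/w5.png

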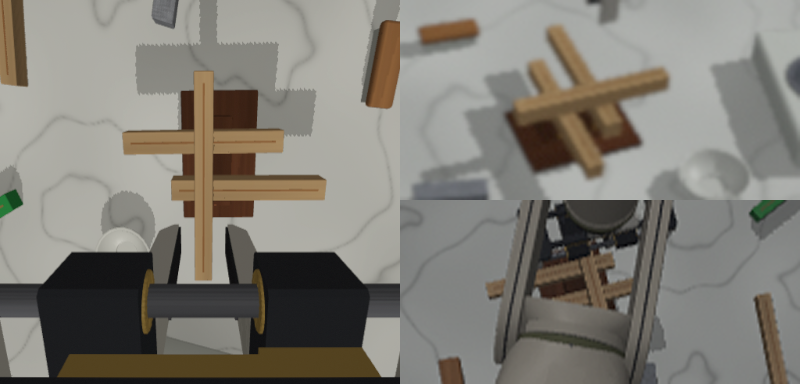

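The stack stands level, with the third slat on top at (203,175) in the wrist part of the picture. Now slat D.

Request:
{"api": "apply_moves", "payload": {"delta_pos": [[2.5,-3.4,-0.3],[2.8,-3.7,-0.3],[2.8,-3.7,-0.3],[2.8,-3.7,0],[2.8,-3.7,0],[2.8,-3.7,0],[2.8,-3.6,0],[0,0,0]], "twist": [0,0,0,0,0,0,0,0.111], "gripper": 5}}

```text
t: 39.83
tool_pos: [0.4495, -0.3529, 0.2392]
orientation: [0.205, -3.132, -0.004]
force: [-0.6, 0.1, -0.0]
opening: 0.05
gripper_force: 0.0
```

Request:
{"api": "apply_moves", "payload": {"delta_pos": [[0,0,0],[0,0,0],[0,0,0]], "twist": [0,0,0]}}

```text
t: 40.2
tool_pos: [0.4521, -0.3502, 0.2415]
orientation: [0.217, -3.134, -0.001]
force: [0.1, -0.4, 0.7]
opening: 0.0498
gripper_force: 0.0
```

```bash
python3 - <<'E'
from h import *
c=grab("wrist"); slats(c); plan([.451,-.351,.029],187.8); s=robot.read_state(); print(s["joint_torque"][3:5],s["q"][5])
E
```

```text
[ 250   81   20  170 3211] [259.5 163.2] rect@0.024 [ 452.7 -349.7] [197.5  21.6] 7.81
[492 238  20  46 759] [502.7 259.5] rect@0.024 [525.1 -33.7] [65.7 23.6] 19.92
[140 270  23  64 759] [148.9 302. ] rect@0.024 [ 643.6 -466.1] [25.9 96.6] 89.27
[365 270  15  64 385] [373.6 302.1] rect@0.024 [ 603.4 -180. ] [95.9 15.1] 16.52
[ 121  320  391   57 9650] [333.1 363.6] rect@0.024 [ 685.2 -236.9] [ 91.7 546.3] 7.87
t 40.25 tcp [ 0.4522 -0.3503  0.2417] yaw -172.08 | d_tool cm [ 0.12 -0.06 21.27] twist 0.002 q6 -2.46
[-0.07765567  0.04097993] -2.457663426516221
```

Request:
{"api": "apply_moves", "payload": {"delta_pos": [[0,0.05,4],[0,0,5],[0,0,5],[0,0,4],[0,0,2],[0,0,0.8],[0,0,0.4],[0,0,0]], "twist": [0,0,0,0,0,0,0,0]}}

```text
t: 41.25
tool_pos: [0.4527, -0.3511, 0.0313]
orientation: [-0.214, 3.133, -0.002]
force: [0.1, 0.3, 0.3]
opening: 0.05
gripper_force: 0.0
```

Request:
{"api": "apply_moves", "payload": {"delta_pos": [[0,0,0],[0,0,0],[0,0,0],[0,0,0],[0,0,-1],[0,0,-4],[0,0,-5],[0,0,-5]], "twist": [0,0,0,0,0,0,0,0], "gripper": 1}}

```text
t: 42.25
tool_pos: [0.4515, -0.35, 0.1815]
orientation: [0.214, -3.134, -0.001]
force: [1.1, -0.2, -1.6]
opening: 0.0214
gripper_force: 50.0
```

Request:
{"api": "apply_moves", "payload": {"delta_pos": [[-1.6,3.6,-1],[-2.1,4.6,-1],[-2.1,4.6,0],[-2.1,4.6,0],[-2.1,4.6,0],[-2.1,4.6,0],[-2.1,4.6,0],[-0.5,0.7,0]], "twist": [0,0,0,0,0,0,0,-0.112]}}

```text
t: 43.25
tool_pos: [0.5544, -0.0111, 0.2002]
orientation: [0.397, -3.116, -0.001]
force: [-0.1, -0.5, -3.4]
opening: 0.0215
gripper_force: 50.0
```

Request:
{"api": "apply_moves", "payload": {"delta_pos": [[0,0,2],[0,0,2],[0,0,0],[0,0,0],[0,0,0],[0,0,0]], "twist": [0,0,0,0,0,0]}}

```text
t: 44.0
tool_pos: [0.5547, -0.0146, 0.1607]
orientation: [-0.388, 3.116, -0.0]
force: [-1.1, -0.7, -1.7]
opening: 0.0215
gripper_force: 50.0
```

```bash
python3 - <<'E'
from h import *
bal(10); plan([.5529,-.0138,.0985],194.35)
E
```

```text
t 44.5 W 2.26 tau5 -0.0062 tau4 -0.0136 radial off mm 30.5 along tool x mm -32.6
t 44.5 tcp [ 0.5542 -0.0144  0.1599] yaw -165.78 | d_tool cm [0.11 0.09 6.14] twist -0.002 q6 -1.94
```

Request:
{"api": "apply_moves", "payload": {"delta_pos": [[1.7,0.05,0],[1.7,0.04,0],[0,0,2],[0,0,2],[0,0,1.2],[0,0,0.5],[0,0,0.2],[0,0,0]], "twist": [0,0,0,0,0,0,0,0]}}

```text
t: 45.5
tool_pos: [0.5214, -0.0219, 0.1015]
orientation: [-0.389, 3.117, -0.0]
force: [0.1, 1.0, -2.1]
opening: 0.0216
gripper_force: 50.0
```

```bash
python3 - <<'E'
from h import *
meas(3); plan([.5209,-.0220,.0985],194.35)
E
```

```text
t 45.65 F [-0.14 -0.7  -2.22] M [0.037 0.07  0.026] sd [0.37  0.585 0.304 0.019 0.013 0.018] Mtool [-0.0534  0.0589 -0.0263] open 0.0214
t 45.65 tcp [ 0.5215 -0.0219  0.1015] yaw -165.78 | d_tool cm [0.06 0.   0.3 ] twist -0.002 q6 -1.96
```

Request:
{"api": "apply_moves", "payload": {"delta_pos": [[0,0,0.12],[0,0,0.06],[0,0,0],[0,0,0]], "twist": [0,0,0,0]}}

```text
t: 46.15
tool_pos: [0.521, -0.0218, 0.0992]
orientation: [-0.389, 3.117, 0.0]
force: [0.6, 0.2, -2.2]
opening: 0.0216
gripper_force: 50.0
```

```bash
python3 - <<'E'
from h import *
meas(3); plan([.5209,-.0220,.0985],194.35)
E
```

```text
t 46.3 F [-0.44 -0.73 -2.11] M [-0.014  0.103  0.027] sd [0.411 0.32  0.384 0.021 0.022 0.053] Mtool [-0.0121  0.1028 -0.0273] open 0.0214
t 46.3 tcp [ 0.521  -0.0219  0.0991] yaw -165.78 | d_tool cm [ 0.02 -0.01  0.06] twist -0.002 q6 -1.96
```

Request:
{"api": "apply_moves", "payload": {"delta_pos": [[0,0,0.08],[0,0,0],[0,0,0]], "twist": [0,0,0]}}

```text
t: 46.68
tool_pos: [0.521, -0.0219, 0.0983]
orientation: [0.389, -3.117, 0.0]
force: [0.1, 0.5, -2.1]
opening: 0.0218
gripper_force: 50.0
```

```bash
python3 - <<'E'
from h import *
meas(3); plan([.5209,-.0220,.0985],194.35)
E
```

```text
t 46.83 F [ 0.24 -0.36 -1.8 ] M [-0.001  0.023 -0.02 ] sd [0.116 0.442 0.097 0.009 0.017 0.015] Mtool [-0.0044  0.023   0.0202] open 0.0215
t 46.83 tcp [ 0.521  -0.0219  0.0983] yaw -165.78 | d_tool cm [ 0.02 -0.01 -0.02] twist -0.002 q6 -1.96
```

Request:
{"api": "apply_moves", "payload": {"delta_pos": [[0,0,0.05],[0,0,0],[0,0,0]], "twist": [0,0,0]}}

```text
t: 47.2
tool_pos: [0.5211, -0.0219, 0.0982]
orientation: [-0.389, 3.117, -0.0]
force: [-3.6, 0.5, 5.1]
opening: 0.0215
gripper_force: 50.0
```

```bash
python3 - <<'E'
from h import *
meas(3); plan([.5209,-.0220,.0985],194.35)
E
```

```text
t 47.35 F [-3.28  1.    5.06] M [ 0.137  0.639 -0.008] sd [0.327 0.638 0.202 0.016 0.033 0.023] Mtool [-0.2898  0.5857  0.0075] open 0.0217
t 47.35 tcp [ 0.5211 -0.0218  0.0982] yaw -165.78 | d_tool cm [ 0.02 -0.01 -0.03] twist -0.002 q6 -1.96
```

Contact. Release with a small opening and rise.

Request:
{"api": "apply_moves", "payload": {"delta_pos": [[0,0,0],[0,0,0],[0,0,-0.5],[0,0,-2],[0,0,-4],[0,0,-5],[0,0,-3],[0,0,0]], "twist": [0,0,0,0,0,0,0,0], "gripper": 2.8}}

```text
t: 48.35
tool_pos: [0.5229, -0.0221, 0.2464]
orientation: [-0.388, 3.111, -0.003]
force: [-0.2, 0.0, -0.3]
opening: 0.0278
gripper_force: 0.0
```

Request:
{"api": "apply_moves", "payload": {"delta_pos": [[4,1,0],[5,1,0],[0,0,0]], "twist": [0,0,0]}}

```text
t: 48.72
tool_pos: [0.4256, -0.0243, 0.2406]
orientation: [0.388, -3.115, -0.001]
force: [0.2, -0.4, 0.6]
opening: 0.0279
gripper_force: 0.0
```

```bash
python3 - <<'E'
from h import *
c=grab("wrist"); s=grab("side")
o=np.zeros((384,800,3),np.uint8); o[:,:400]=cv2.resize(c["frame"],(400,384))
o[:250,400:]=cv2.resize(s["frame"][150:250,210:370],(400,250),interpolation=cv2.INTER_CUBIC)
cv2.imwrite("pics/w6.png",o[:,:,::-1])
a=np.radians(14.35); ex=np.array([np.cos(a),np.sin(a),0]); ey=np.array([-ex[1],ex[0],0])
h=cv2.cvtColor(c["frame"],cv2.COLOR_RGB2HSV)
C=np.array([.5587,-.0366,0]); print(proj(c,[C+[0,0,.092],C+.0235*ey+[0,0,.092],C-.0235*ey+[0,0,.092]]).round())
print(robot.read_state()["t"])
E
```

```text
[[216. 303.]
 [239. 303.]
 [194. 303.]]
48.825
```

View pics/w6.png

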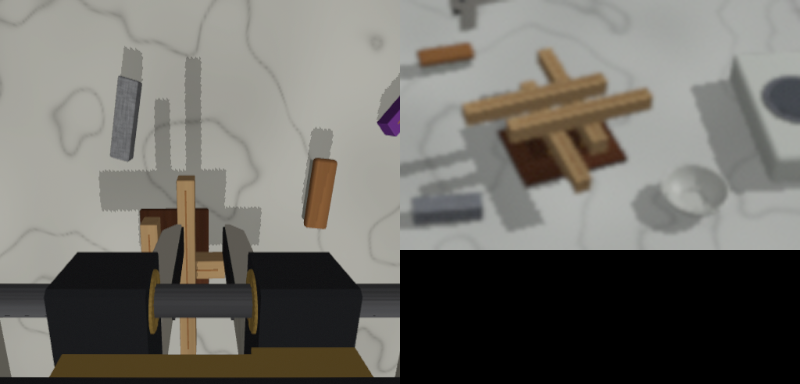

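The side view shows the two upper slats parallel and level on the two lower ones. By the release poses the gap is about 25.6 mm, and the bystanders are in place, so I'm handing in.

```bash
python3 -c "
from h import *
print(robot.close_job())"
```

```text
the job is handed in; nothing more can be done
None
```

The display is built and handed in at about 49 s: all four slats stood level by themselves in the last camera view, with the upper pair about 25 mm apart and everything else on the sill left alone.

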